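# Load ring blanks into a leaning magazine and open its gate

## Robot

A 6-joint arm with a two-finger parallel gripper is mounted at the origin on a cart in front of the work surface, level with it; the furniture and walls round the work are solid. World frame = base frame: x ahead of the robot, y to its left, z up, the work surface at z = 0. Lengths are in m, angles in rad, forces in N, time in s.
With the tool pointing down it reaches from about 0.35 to 0.975 m from the base axis. Payload 4.9 kg.
Tool frame: the origin (TCP) lies at the very end of the fingers, on their centre line; the grasp point (between the pads) lies 19 mm behind it; z points along the fingers, y is the line along which they close (so a half turn about z gives the same grasp; the last joint's range is limited). The gripper opens to 85 mm and grips with 20 to 120 N. Pads are 22 mm wide; open, the fingers measure 114 mm over their backs; the gripper's body (76 mm by 85 mm) begins 54 mm behind the grasp point. The pads swing forward as they close: fully open they stand 13 mm farther back than shut.
Start: joints at [-1.32, 0.053, 1.613, -0, 1.476, -0.119], TCP at [0.226, -0.583, 0.198] pointing down, gripper open.
Joint ranges: [-3.01, 3.01], [-1.01, 2.22], [0.06, 2.58], [-1.02, 4.17], [0.09, 2.62], [-3.14, 3.14]. Speed limits (rad/s): [2.57, 2.57, 3.14, 3.14, 3.14, 3.14].

## Interface

Orientations are given as a unit quaternion [w, x, y, z].
In Python, from plant import manip gives the robot as it stands.
- The arm moves only by the tool move_arm, never from a script. Its argument "plan" is a list that holds one entry, the list of rows, each a list of 7 numbers: the shift along the tool's x, y, z as a fraction of full scale, then the turn, a rotation vector about the tool's x, y, z as a fraction of full scale, then the closure, from 0 (fully open) to 1 (shut). In form: [[[dx, dy, dz, wx, wy, wz, fingers], ...]]. A call has exactly 10 rows; each row shifts and turns the commanded pose from where the row before left it, along the tool's axes as they then stand; what a row does not reach is not made up. Full scale, the value 1, is 0.12 m for a shift and 0.15 rad for a turn. A row lasts 1/8 s, in which the tool goes at most 62.5 mm and 10.7 degrees, less where a joint would pass 70% of its speed; a pose out of reach is approached as far as the arm can. A call with a number of a shift or a turn outside -1 to 1 is refused whole. A call with a gripper value outside its range is refused whole. The fingers move at their own pace and stop on an object; the grip force is fixed at half the most. Time passes only in rows, so rows that do not move let the fingers close, or fill a call up. It gives the time, the measured TCP pose, the force, the opening and the grip force at its end, in the units of the state.
- manip.state(): the state, without advancing time (a new reading comes with each control period).
- manip.grab_frame(name): name is "scene" or "top" or "wrist"; returns a dict with "pixels" (384x512x3 uint8, blue, green, red), "depth" (384x512 float32, m along the optical axis (not along the pixel's ray), 0 where there is no reading), "vfov" (degrees; the focal length in pixels is half the picture's height over the tangent of half this angle, whatever the lens; pixels are square), "cx", "cy" (the principal point, pixels), "view" (4x4, takes a point from world to camera coordinates). Camera axes: x right, y down, z forward; pixel columns grow to the right and rows downward; lengths in m; the calibration is good to about 2 mm. A picture is of the moment at which its call begins.
- manip.job_done(): hands the job in; it is judged then, once.
The state is a dict: "time": time; "joint_pos": joint angles; "joint_vel": joint speeds; "joint_efforts": joint torques, N m; "tool_pos": TCP position; "tool_rot": TCP orientation; "contact_force": force on the tool from outside, world axes, zero at the start; "ft_torque": the same for the moment, N m; "gripper_width": opening from 0.0 (shut) to 1.0 (fully open); "grasp_force": force on a finger pad.
Only numpy, scipy, OpenCV 4.12 (cv2) and the standard library are available. Lean on these libraries where they do the work, as an engineer would, in place of code of your own. Each camera call takes 0.05 s, during which the arm holds its last target. There are 200 camera calls.

## Task

Drop the two brass ring blanks, in either order, into the leaning tube of the ring magazine so that they lie flat on one another as one column on the shut gate. Then push the black selector knob in and turn it clockwise from the red mark to the green mark, letting it spring back up there, so that the gate opens and the column slides down onto the shoe. Leave the clarinet joint on the dark mat where it lies.

Things in the scene. Friction and masses are not known exactly. Their poses are not given: they have to be found in the camera images.
- ring_a: Brass ring blank: flat ring, 40 mm outside diameter, 27 mm bore, 16 mm thick, about 85 g, smooth. Origin at the centre of the ring, halfway through its thickness; z is the ring's axis. It lies flat on the bench at the start. ring_a and ring_b are alike.
- ring_b: Brass ring blank: flat ring, 40 mm outside diameter, 27 mm bore, 16 mm thick, about 85 g, smooth. Origin at the centre of the ring, halfway through its thickness; z is the ring's axis. It lies flat on the bench at the start. ring_a and ring_b are alike.
- magazine_mouth (a point): Centre of the tube's rim, 110 mm above the bench, on the ring magazine (fixed grey bench fixture, 130 x 200 mm). z points out of the tube along its axis, 30 degrees from vertical; y is level, x goes uphill across the rim. Black collar 56 mm across; bore 41.6 mm, its lip chamfered to 48 mm over the first 3 mm. Two finger notches, at +y and -y, cut right through the collar, 29 mm wide and 18 mm deep.
- magazine_shoe (a point): Foot of the tube axis, 90 mm straight down the tube from point magazine_mouth: centre of the flat shoe on which the column comes to rest. Same axes as magazine_mouth, z up the tube. The shut gate is a pair of flat steel fingers that reach 11 mm into the bore from both sides; their tops are 20 mm from the shoe, so rings loaded on it have their centres at z = 28 and 44 mm; with the gate open they slide down to z = 8 and 24 mm.
- selector_grip (a point): Mid-height of the knob's bar grip, on its vertical axis, 98 mm above the bench. The knob stands on the grey housing (66 mm high), 105 mm right of the tube's axis seen from the front. Bar: 38 mm along this frame's x, 13 mm thick along y, 28 mm high, white pointer at its -x end. Under the bar a round skirt 42 mm across, top 14 mm below this point. The frame turns and sinks with the knob.
- selector (a joint): Turn of the knob, rad: 0 = pointer at the red mark (gate shut), 1.047 (60 degrees, clockwise from above) = pointer at the green mark (gate open), where it stops. Locked at 0 (with some 8 degrees of play) until the knob is pushed in at least 4 mm; it must stay pushed until within 5 degrees of the green mark, where it can spring up and lock again. Easy to turn once pushed (under 0.1 N m).
- selector_push (a joint): How far the knob is pushed down, m: 0 = up (sprung, locked), 0.006 = fully in. The spring takes about 3 N to start and 6 N fully in.
- clarinet_joint: Bystander: black clarinet joint with plated keys, 229 mm long, 42 mm wide and 37 mm high, lying on the dark leather mat at the left (its top 3 mm above the bench); origin centre of its underside. Leave it alone.
Things that resemble listed ones, but are neither listed nor needed, are in the scene too. Leave any blue or turquoise look-alike of the ring_a alone.

How it is judged:
By the outcome, as a careful person would: the job done as asked, in the order asked, and still so for the second after the job is handed in, with the robot touching nothing.
It also fails if it takes over 54 s, if anything falls off the work surface, if the arm or the gripper's body presses on something with over 40 N, if the wrist force passes 120 N, or if a joint passes its speed limit or range.

## Working session

There is one attempt and no reset: what is moved stays moved. The work goes in short steps, Python scripts to look and compute and a tool call to move; the robot and the scene stay as the last step left them, time stands still between calls to the robot, and variables do not carry over. Pictures are saved under pics/ and viewed, at most 10 in all, crops included, and the job is handed in when it is done.

Besides the shell and the picture viewer there is one more tool, called after "Call:" as name(argument=value, ...) on one line, values as JSON. move_arm: Moves the arm, as the interface text tells. Its arguments: {"type":"object","properties":{"plan":{"type":"array"}},"required":["plan"]}

```bash
mkdir -p pics; cat > h.py <<'E'
import numpy as np, cv2
from plant import manip
def grab(n):
    f=manip.grab_frame(n); f['f']=192/np.tan(np.radians(f['vfov'])/2); return f
def pt(f,u,v,z=None):
    "pixel -> world, by depth or onto plane z"
    d=np.array([(u-f['cx'])/f['f'],(v-f['cy'])/f['f'],1.]); T=np.linalg.inv(np.array(f['view']))
    if z is None:
        return T[:3,:3]@(d*f['depth'][int(round(v)),int(round(u))])+T[:3,3]
    r=T[:3,:3]@d; return T[:3,3]+r*(z-T[2,3])/r[2]
def cloud(f):
    v,u=np.mgrid[:384,:512]; Z=f['depth']; T=np.linalg.inv(np.array(f['view']))
    P=np.stack([(u-f['cx'])/f['f']*Z,(v-f['cy'])/f['f']*Z,Z],-1)
    return P@T[:3,:3].T+T[:3,3]
def proj(f,p):
    q=np.array(f['view'])@np.append(p,1); return q[:2]/q[2]*f['f']+[f['cx'],f['cy']]
E
python3 - <<'E'
from h import *
ims=[]
for n in('scene','top'):
    f=grab(n); np.savez(f'{n}.npz',**f); ims.append(f['pixels']); print(n,f['vfov'],f['cx'],f['cy'],np.round(np.linalg.inv(f['view']),3).tolist())
    cv2.imwrite(f'pics/{n}.png',cv2.resize(f['pixels'],(800,600),interpolation=cv2.INTER_CUBIC))
print(manip.state())
E
```

```text
scene 43.16393217549835 264.89195368699995 189.2691241198479 [[-0.638, -0.553, 0.536, 0.074], [-0.77, 0.467, -0.435, 0.78], [-0.009, -0.691, -0.723, 0.752], [0.0, 0.0, 0.0, 1.0]]
top 52.180688021830235 253.73591380438245 189.66168595075044 [[-0.093, -0.97, 0.224, 0.368], [-0.996, 0.091, -0.018, 0.395], [-0.002, -0.224, -0.974, 0.909], [0.0, 0.0, 0.0, 1.0]]
{'time': 0.1, 'joint_pos': array([-1.31999048e+00,  5.32947130e-02,  1.61417267e+00, -3.27870170e-05,
        1.47600629e+00, -1.19028657e-01]), 'joint_vel': array([ 0.00135015, -0.00081503, -0.00155205,  0.00155491, -0.00157811,
        0.00028793]), 'joint_efforts': array([ 4.02301039e-04, -3.94902027e+01, -3.71361995e+01, -1.16641550e-04,
        3.90710193e-03, -1.96696215e-05]), 'tool_pos': array([ 0.22572837, -0.58213169,  0.19667408]), 'tool_rot': array([-9.37392790e-04,  9.82950746e-01,  1.83866653e-01, -7.82069592e-05]), 'contact_force': array([ 0.08046712, -0.50274049, -0.12172696]), 'ft_torque': array([0.03698469, 0.012148  , 0.02754647]), 'grasp_force': 0.0, 'gripper_width': 0.99775637386844}
```

View pics/scene.png

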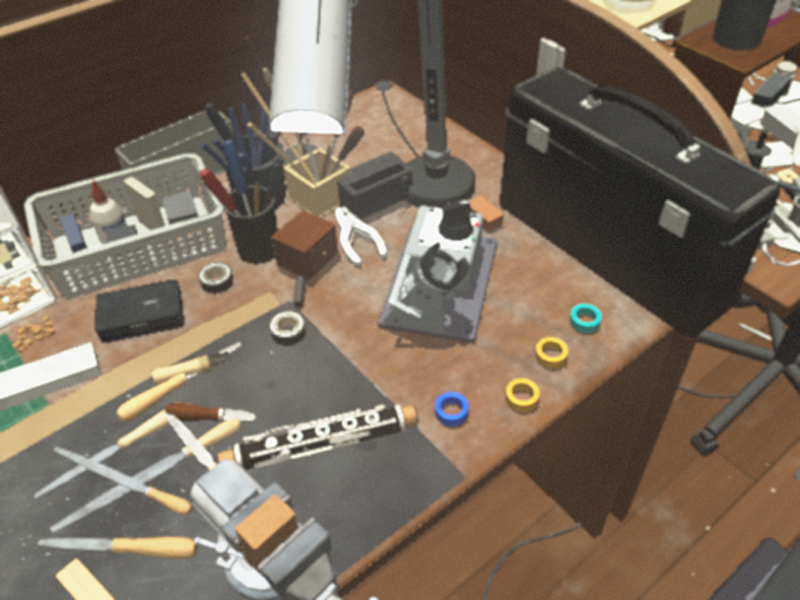

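View pics/top.png

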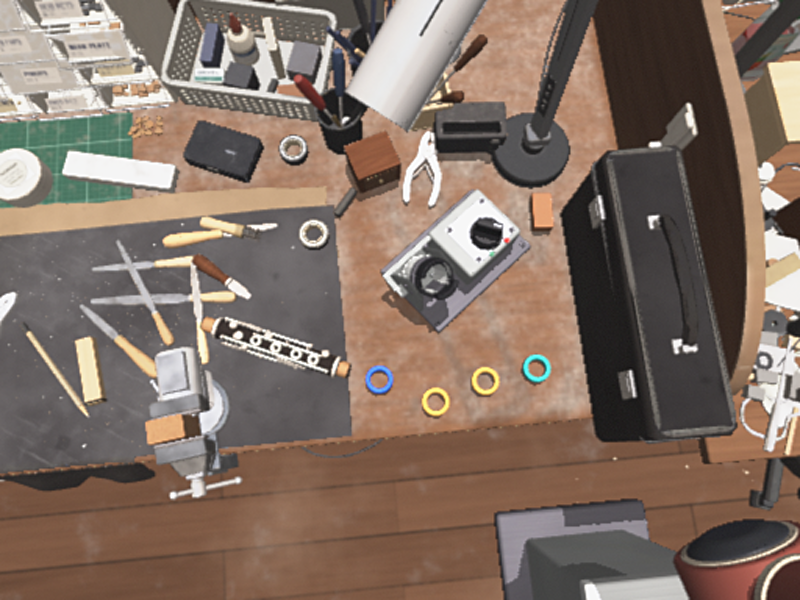

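The scene view shows the brass rings at (523,395) and (552,352), with the collar at about (440,267). In the top view the rings are at (435,402) and (485,381), the tube mouth at (432,277), the knob at (487,233), and the red and green marks at (507,241) and (490,253). The lamp head hangs behind the magazine.

```bash
python3 - <<'E'
from h import *
F={n:dict(np.load(f'{n}.npz')) for n in('scene','top')}
for n,f in F.items():
    hsv=cv2.cvtColor(f['pixels'],cv2.COLOR_BGR2HSV); P=cloud(f)
    m=cv2.inRange(hsv,(18,150,120),(32,255,255))
    m=cv2.morphologyEx(m,cv2.MORPH_CLOSE,np.ones((3,3)))
    c,_=cv2.findContours(m,cv2.RETR_EXTERNAL,cv2.CHAIN_APPROX_NONE)
    for k in c:
        if cv2.contourArea(k)>120:
            (u,v),ax,_=cv2.fitEllipse(k); p=pt(f,u,v,.012)
            if 0.3<p[0]<.7 and abs(p[1])<.5:
                mm=np.zeros_like(m); cv2.drawContours(mm,[k],-1,255,-1); mm&=m
                q=P[mm>0]; q=q[q[:,2]>.013]; lo,hi=np.percentile(q,1,0),np.percentile(q,99,0)
                print(n,'ring',np.round([u,v],1),np.round(p,4),'cloud mid',np.round((lo+hi)/2,4),'size',np.round(hi-lo,4))
# magazine from top cloud: heights
f=F['top'];P=cloud(f)
c=pt(f,432*.64,277*.64,.11);k=pt(f,487*.64,233*.64,.112); print('mouth~',c,'knob~',k)
for n,f in F.items():
    P=cloud(f);hsv=cv2.cvtColor(f['pixels'],cv2.COLOR_BGR2HSV)
    near=np.hypot(P[...,0]-c[0],P[...,1]-c[1])<.05
    q=P[near&(P[...,2]>.09)&(P[...,2]<.135)&(hsv[...,2]<90)]
    print(n,'collar',len(q),q.min(0),q.max(0))
    near=np.hypot(P[...,0]-k[0],P[...,1]-k[1])<.03
    q=P[near&(P[...,2]>.105)&(P[...,2]<.125)]
    if len(q)>5:
        r=cv2.minAreaRect((q[:,:2]*1000).astype(np.float32)); print(n,'bar',len(q),q.mean(0),r)
    for nm,lo,hi in(('red',(0,150,120),(8,255,255)),('grn',(40,100,80),(85,255,255))):
        mm=(cv2.inRange(hsv,lo,hi)>0)&(np.hypot(P[...,0]-k[0],P[...,1]-k[1])<.06)
        if mm.any(): print(n,nm,mm.sum(),P[mm].mean(0))
# other heights: lamp head
f=F['top'];P=cloud(f)
for u,v in((410,60),(400,110),(450,20),(540,140),(560,60),(580,10),(370,165),(650,250),(610,200)): print(u,v,np.round(P[int(v*.64),int(u*.64)],3))
a=cv2.resize(F['top']['pixels'][110:230,230:350],(590,590),interpolation=cv2.INTER_CUBIC)
cv2.imwrite('pics/magtop.png',a)
E
```

```text
scene ring [334.  251.6] [0.4145 0.3383 0.012 ] cloud mid [0.3415 0.4346 0.181 ] size [0.1822 0.2275 0.3358]
scene ring [352.6 224.7] [0.4371 0.2641 0.012 ] cloud mid [0.4369 0.2652 0.0161] size [0.037  0.0379 0.0059]
mouth~ [0.57389564 0.32987709 0.11      ] knob~ [0.62815693 0.24866823 0.112     ]
scene collar 263 [0.54463586 0.30118777 0.09006588] [0.60012991 0.35473201 0.12489396]
scene bar 103 [0.64102575 0.24660347 0.10941128] ((641.695068359375, 245.73251342773438), (37.995601654052734, 14.130247116088867), 68.29733276367188)
top collar 296 [0.54578607 0.29443784 0.09004084] [0.61569989 0.36648297 0.12515979]
top bar 107 [0.6417781  0.24418307 0.10992344] ((642.1712646484375, 243.7393798828125), (37.854515075683594, 13.75255012512207), 66.18894958496094)
top red 4 [0.63001373 0.21527167 0.06715385]
top grn 2 [0.61206895 0.23798165 0.06732249]
410 60 [0.785 0.343 0.289]
400 110 [0.741 0.358 0.259]
450 20 [0.821 0.294 0.305]
540 140 [0.781 0.145 0.07 ]
560 60 [0.794 0.159 0.25 ]
580 10 [0.791 0.162 0.343]
370 165 [0.773 0.402 0.053]
650 250 [0.556 0.077 0.212]
610 200 [0.626 0.112 0.205]
```

View pics/magtop.png

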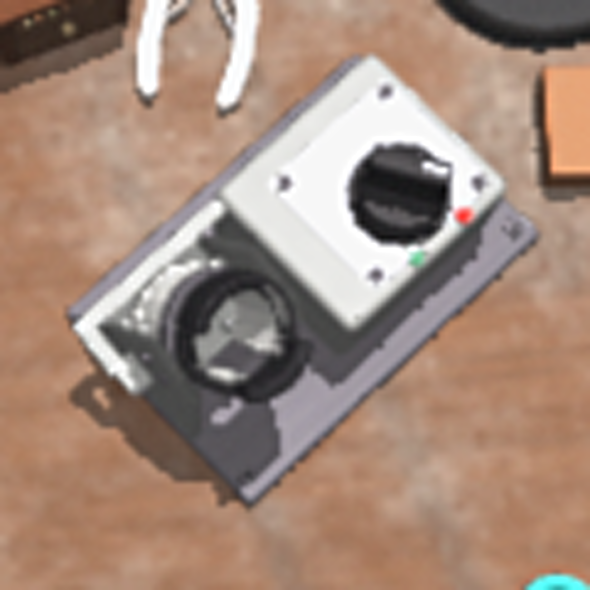

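The crop shows the collar centred near (238,330), with the pointer on red and the housing lying right of the tube. I'll fit the tube axis and both rings more closely.

```bash
python3 - <<'E'
from h import *
F={n:dict(np.load(f'{n}.npz')) for n in('scene','top')}
c=np.array([.574,.330])
for n,f in F.items():
    P=cloud(f);hsv=cv2.cvtColor(f['pixels'],cv2.COLOR_BGR2HSV)
    for a in range(0,360,30):
        e=np.array([np.cos(np.radians(a)),np.sin(np.radians(a))]); d=P[...,:2]-c; l=d@e; w=abs(d@[-e[1],e[0]])
        m=(w<.006)&(l>.005)&(l<.045)&(P[...,2]>.085)&(P[...,2]<.14)&(hsv[...,2]<100)
        q=P[m]
        if len(q): i=q[:,2].argmax(); print(n,a,len(q),np.round(q[i],4),np.round(l[m][i],4))
    for u,v in((435,402),(485,381)) if n=='top' else ((523,395),(552,352)):
        u=int(u*.64);v=int(v*.64); w=P[v-16:v+17,u-16:u+17].reshape(-1,3); w=w[(w[:,2]>.011)&(w[:,2]<.03)]
        (x,y),r=cv2.minEnclosingCircle((w[:,:2]*1000).astype(np.float32)); print(n,'ring',x,y,r,len(w),np.median(w[:,2]))
        h=hsv[v-16:v+17,u-16:u+17].reshape(-1,3)
E
```

```text
scene 0 10 [0.5896 0.3301 0.1219] 0.0156
scene 30 23 [0.5842 0.3373 0.1249] 0.0125
scene 60 57 [0.5842 0.3373 0.1249] 0.0114
scene 90 60 [0.5793 0.3415 0.1232] 0.0115
scene 120 29 [0.572  0.3452 0.1178] 0.0142
scene 150 18 [0.5611 0.3442 0.0934] 0.0183
scene 180 34 [0.5446 0.3261 0.1024] 0.0294
scene 210 20 [0.5499 0.3213 0.1007] 0.0252
scene 240 32 [0.5634 0.3012 0.0995] 0.0302
scene 270 8 [0.57   0.303  0.0958] 0.027
scene 300 20 [0.5903 0.3111 0.0942] 0.0245
scene 330 37 [0.5918 0.3232 0.1216] 0.0188
scene ring 414.5747985839844 338.9228515625 20.467893600463867 192 0.014983734225858969
scene ring 438.3026428222656 264.6734313964844 21.211374282836914 172 0.01520181205824861
top 0 37 [0.5879 0.3323 0.1252] 0.0139
top 30 40 [0.5879 0.3323 0.1252] 0.0132
top 60 51 [0.5843 0.3368 0.1241] 0.0111
top 90 64 [0.5789 0.3414 0.1219] 0.0114
top 120 27 [0.5734 0.3419 0.1184] 0.0106
top 150 16 [0.5598 0.3445 0.0955] 0.0195
top 180 21 [0.5477 0.3248 0.102 ] 0.0263
top 210 31 [0.5497 0.3202 0.1007] 0.0259
top 240 33 [0.5572 0.3022 0.099 ] 0.0325
top 270 16 [0.5695 0.2988 0.1012] 0.0312
top 300 23 [0.5922 0.3087 0.0948] 0.0276
top 330 46 [0.5938 0.3211 0.1238] 0.0216
top ring 414.64227294921875 337.3028869628906 19.80751609802246 135 0.0156434116986105
top ring 438.1249084472656 262.6663818359375 19.905620574951172 136 0.015586114181244615
```

Call:
move_arm(plan=[[[0.266, -0.321, -0.27, 0, 0, 0, 0.25], [0.266, -0.321, -0.27, 0, 0, 0, 0.25], [0.266, -0.321, -0.27, 0, 0, 0, 0.25], [0.266, -0.321, -0.27, 0, 0, 0, 0.25], [0.266, -0.321, -0.27, 0, 0, 0, 0.25], [0.319, -0.385, 0, 0, 0, 0, 0.25], [0.319, -0.385, 0, 0, 0, 0, 0.25], [0.319, -0.385, 0, 0, 0, 0, 0.25], [0.319, -0.385, 0, 0, 0, 0, 0.25], [0.319, -0.385, 0, 0, 0, 0, 0.25]]])

```text
time: 1.35
tool_pos: [0.4001, -0.059, 0.3595]
tool_rot: [0.0, 0.983, 0.184, 0.0]
contact_force: [0.8, -0.2, 0.4]
gripper_width: 0.752
grasp_force: 0.0
```

```bash
python3 - <<'E'
from h import *
F={n:dict(np.load(f'{n}.npz')) for n in('scene','top')}
ps=np.radians(38);x=np.array([np.cos(ps)*.866,np.sin(ps)*.866,.5]);y=np.array([-np.sin(ps),np.cos(ps),0]);z=np.cross(x,y)
for n,f in F.items():
    P=cloud(f);hsv=cv2.cvtColor(f['pixels'],cv2.COLOR_BGR2HSV); c=np.array([.567,.320,.110])
    for it in range(3):
        d=P-c; L=np.stack([d@x,d@y,d@z],-1); m=(np.hypot(L[...,0],L[...,1])<.033)&(abs(L[...,2])<.003)&(hsv[...,2]<110)
        q=L[m]; (a,b),r=cv2.minEnclosingCircle((q[:,:2]*1000).astype(np.float32)); c=c+x*a/1000+y*b/1000
        c=c+z*np.median(q[:,2])
    # plane normal
    qq=P[m];w=np.linalg.svd(qq-qq.mean(0))[2][2]; w*=np.sign(w[2])
    print(n,c,r,len(q),'normal',w,'z exp',z)
print(z,manip.state()['tool_pos'],manip.state()['joint_pos'])
E
```

```text
scene [0.56931865 0.32281139 0.10905067] 27.93059539794922 90 normal [-0.39717125 -0.30411532  0.86589195] z exp [-0.39400538 -0.30783074  0.866     ]
top [0.57049657 0.32060556 0.10933637] 28.69122886657715 110 normal [-0.40388982 -0.30702655  0.8617469 ] z exp [-0.39400538 -0.30783074  0.866     ]
[-0.39400538 -0.30783074  0.866     ] [ 0.40010956 -0.05898627  0.35948067] [-3.30860973e-01 -5.31876682e-01  1.83831536e+00 -2.80205238e-05
  1.83482609e+00  8.70483051e-01]
```

Call:
move_arm(plan=[[[0.2115, -0.399, 0, 0, 0, 0, 0.25], [0.2115, -0.399, 0, 0, 0, 0, 0.25], [0.2115, -0.399, 0, 0, 0, 0, 0.25], [0.2115, -0.399, 0, 0, 0, 0, 0.25], [0.2115, -0.399, 0, 0, 0, 0, 0.25], [0.2115, -0.399, 0, 0, 0, 0, 0.25], [0, 0, 0.4375, 0, 0, -0.98, 0.25], [0, 0, 0.4375, 0, 0, -0.98, 0.25], [0, 0, 0.4375, 0, 0, 0, 0.25], [0, 0, 0.4375, 0, 0, 0, 0.25]]])

```text
time: 2.6
tool_pos: [0.4377, 0.2619, 0.1477]
tool_rot: [0.0, 0.945, 0.326, -0.0]
contact_force: [1.8, -0.5, 0.5]
gripper_width: 0.75
grasp_force: 0.0
```

```bash
cat >> h.py <<'E'
from scipy.spatial.transform import Rotation as Ro
def tool():
    s=manip.state(); q=s['tool_rot']; return np.array(s['tool_pos']),Ro.from_quat([q[1],q[2],q[3],q[0]]),s
def need(p,R=None):
    "shift in current tool axes (full-scale units, total), turn rotvec (units)"
    t,r,s=tool(); print('shift',np.round(r.inv().apply(np.array(p)-t)/.12,3),'turn',np.round((r.inv()*R).as_rotvec()/.15,3) if R is not None else '')
def brass(f):
    P=cloud(f);hsv=cv2.cvtColor(f['pixels'],cv2.COLOR_BGR2HSV)
    m=cv2.inRange(hsv,(15,110,80),(34,255,255))*((P[...,2]>.011)&(P[...,2]<.022)).astype(np.uint8)
    c,_=cv2.findContours(m,cv2.RETR_EXTERNAL,cv2.CHAIN_APPROX_NONE)
    for k in c:
        if cv2.contourArea(k)>300:
            (u,v),ax,_=cv2.fitEllipse(k); mm=np.zeros_like(m); cv2.drawContours(mm,[k],-1,255,-1)
            (x,y),r=cv2.minEnclosingCircle((P[(mm&m)>0][:,:2]*1000).astype(np.float32))
            print('brass',np.round([u,v],1),np.round(pt(f,u,v,.016),4),np.round([x,y,r],1))
E
python3 - <<'E'
from h import *
f=grab('wrist'); print(f['vfov'],f['cx'],f['cy'],np.round(np.linalg.inv(f['view']),3).tolist()); brass(f)
cv2.imwrite('pics/w1.png',f['pixels']); t,r,s=tool(); print(t,r.as_matrix().round(3).tolist(),s['joint_pos'])
E
```

```text
63.422069310328375 254.95682295481103 187.43508220922774 [[0.616, -0.759, -0.211, 0.49], [-0.788, -0.594, -0.164, 0.305], [-0.001, 0.267, -0.964, 0.323], [0.0, 0.0, 0.0, 1.0]]
brass [254.3 169.4] [0.4373 0.2647 0.016 ] [436.5 264.2  20. ]
brass [180.7 141.6] [0.4147 0.3391 0.016 ] [413.8 339.2  19.9]
[0.43283326 0.25976649 0.13910961] [[0.788, 0.616, -0.013], [0.616, -0.788, -0.005], [-0.014, -0.004, -1.0]] [ 3.93007568e-01 -1.85189991e-01  1.93888311e+00  2.58820214e-06
  1.40224566e+00  1.29997705e+00]
```

View pics/w1.png

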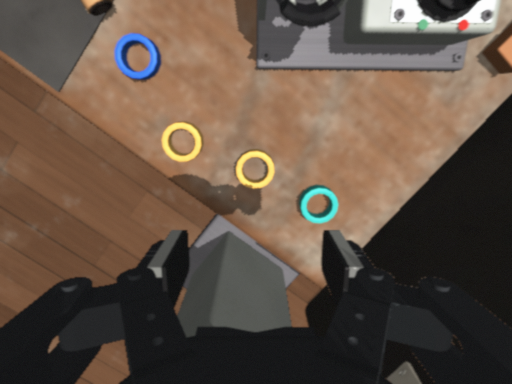

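The wrist view shows the fingers at the bottom. Ring B is at (254,169), ring A at (181,142), turquoise at (319,204) and blue at (137,56).

```bash
python3 - <<'E'
from h import *
grab('wrist');grab('wrist')
f=grab('wrist'); brass(f);t,r,s=tool(); print(t,r.as_matrix().round(3).tolist(),s['joint_vel'])
need((.437,.2645,.02),Ro.from_matrix(np.array([[.788,.616,0],[.616,-.788,0],[0,0,-1.]])))
E
```

```text
brass [255.  166.5] [0.4374 0.2648 0.016 ] [436.8 264.2  19.8]
brass [181.  138.5] [0.4148 0.3391 0.016 ] [413.8 339.1  19.9]
[0.43785401 0.26182848 0.14973848] [[0.788, 0.616, -0.001], [0.616, -0.788, -0.001], [-0.002, -0.0, -1.0]] [-0.00033306 -0.0310384  -0.06807209  0.0026175  -0.00264806 -0.00067187]
shift [ 0.01  -0.021  1.081] turn [-0.003  0.01   0.002]
```

Call:
move_arm(plan=[[[0.01, -0.021, 0.35, 0, 0, 0, 0.25], [0, 0, 0.35, 0, 0, 0, 0.25], [0, 0, 0.3, 0, 0, 0, 0.25], [0, 0, 0.15, 0, 0, 0, 0.25], [0, 0, 0.06, 0, 0, 0, 0.25], [0, 0, 0.03, 0, 0, 0, 0.25], [0, 0, 0, 0, 0, 0, 1], [0, 0, 0, 0, 0, 0, 1], [0, 0, 0, 0, 0, 0, 1], [0, 0, 0, 0, 0, 0, 1]]])

```text
time: 4.05
tool_pos: [0.4377, 0.2648, 0.0013]
tool_rot: [-0.0, 0.945, 0.326, 0.0]
contact_force: [-0.6, 0.7, -1.0]
gripper_width: -0.003
grasp_force: 0.0
```

```bash
python3 - <<'E'
from h import *
t,r,s=tool(); print(t,s['contact_force'],s['gripper_width'],s['grasp_force'])
f=grab('wrist'); cv2.imwrite('pics/w2.png',f['pixels'])
E
```

```text
[0.437731   0.26478782 0.0012511 ] [-0.63655251  0.72711789 -0.99680486] -0.0033906781834758884 0.0
```

View pics/w2.png

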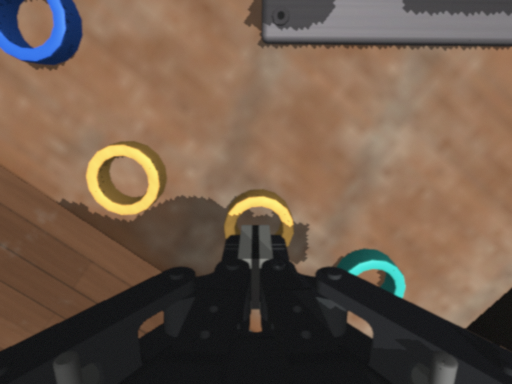

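The fingers shut without the ring. It shows ahead of the tips at about (259,222), so it seems to have slipped forward.

```bash
python3 - <<'E'
from h import *
f=grab('wrist'); brass(f); t,r,s=tool(); print('tcp px',proj(f,t),proj(f,t+[0,0,.02]))
P=cloud(f); 
for v in range(190,300,8): print(v,P[v,250].round(4),P[v,262].round(4), f['pixels'][v,250])
g=grab('top'); brass(g); g=grab('scene'); brass(g)
E
```

```text
brass [258.4 225.7] [0.4388 0.2652 0.016 ] [437.1 264.2  19.8]
brass [123.2 178.5] [0.4156 0.3386 0.016 ] [413.7 338.7  20.2]
tcp px [257.6489723  217.96218982] [257.92643606 231.3262375 ]
190 [0.4488 0.2792 0.0015] [0.4536 0.2741 0.0037] [ 52  82 103]
198 [0.4485 0.2787 0.0154] [0.4524 0.2734 0.0149] [113 222 249]
206 [0.4443 0.2755 0.0136] [0.4486 0.2704 0.0142] [106 203 242]
214 [ 0.4363  0.2696 -0.0006] [ 4.409e-01  2.639e-01 -3.000e-04] [52 63 78]
222 [ 0.4321  0.2663 -0.0009] [4.369e-01 2.608e-01 2.000e-04] [54 66 82]
230 [0.4435 0.2743 0.0437] [0.4472 0.2701 0.0444] [88 92 90]
238 [0.4443 0.2747 0.0543] [0.447  0.2702 0.0529] [77 80 80]
246 [0.4445 0.2747 0.0623] [0.4467 0.2701 0.06  ] [72 75 74]
254 [0.4443 0.2744 0.0685] [0.4468 0.2705 0.0676] [67 69 68]
262 [0.4431 0.2733 0.0717] [0.4459 0.2698 0.0719] [117 122 122]
270 [0.441  0.2717 0.0731] [0.4472 0.2711 0.0807] [27 26 26]
278 [0.441  0.2716 0.0783] [0.4467 0.2708 0.0848] [27 26 25]
286 [0.4386 0.2697 0.0786] [0.4446 0.2692 0.0854] [27 26 26]
294 [0.4358 0.2675 0.0782] [0.4399 0.2653 0.081 ] [27 26 26]
```

```bash
python3 - <<'E'
from h import *
f=grab('scene'); t,r,s=tool(); p=proj(f,t); print('tcp px',p)
u,v=p.astype(int); a=f['pixels'][v-75:v+45,u-80:u+80].copy(); cv2.imwrite('pics/s2.png',cv2.resize(a,(800,600),interpolation=cv2.INTER_CUBIC))
P=cloud(f)
for dv in range(-50,12,4): print(dv,P[v+dv,u].round(3))
E
```

```text
tcp px [351.47934961 228.25190379]
-50 [0.431 0.303 0.172]
-46 [0.442 0.286 0.142]
-42 [0.437 0.29  0.139]
-38 [0.437 0.289 0.128]
-34 [0.441 0.281 0.108]
-30 [0.436 0.285 0.105]
-26 [0.436 0.283 0.093]
-22 [0.409 0.318 0.13 ]
-18 [0.408 0.319 0.122]
-14 [0.432 0.282 0.062]
-10 [0.433 0.278 0.047]
-6 [0.45  0.253 0.   ]
-2 [ 0.443  0.26  -0.001]
2 [0.428 0.279 0.016]
6 [0.425 0.28  0.007]
10 [ 0.422  0.282 -0.   ]
```

View pics/s2.png

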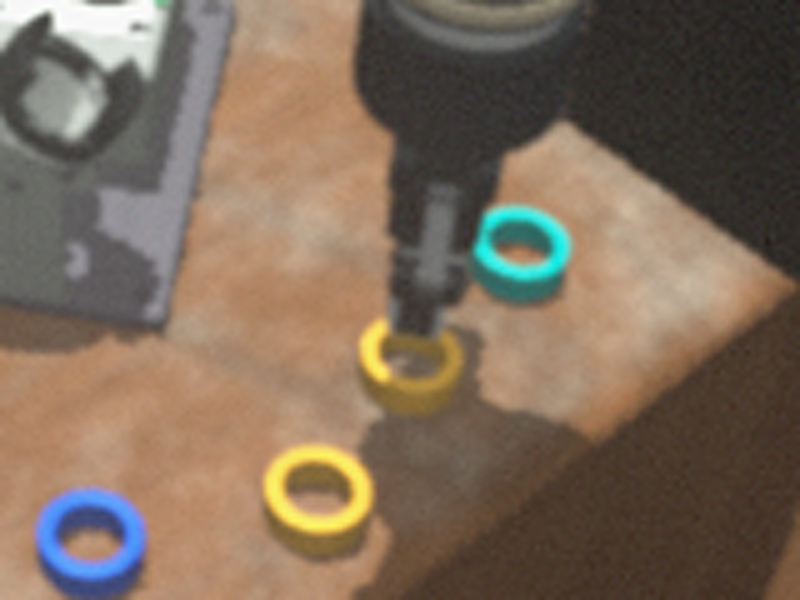

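The scene crop shows the real fingertips at (415,330), well above the ring, so the reported TCP lies about 35 mm beyond the true fingertips. I'll measure that offset.

```bash
python3 - <<'E'
from h import *
t,r,s=tool(); print(t)
D=[]
f=grab('wrist');P=cloud(f);L=r.inv().apply((P-t).reshape(-1,3)).reshape(P.shape)
m=(abs(L[...,0])<.03)&(abs(L[...,1])<.03)&(L[...,2]<-.022)&(L[...,2]>-.08)
q=L[m]; print('wrist',len(q),'tip z tool',np.sort(q[:,2])[-30::6],'y',np.percentile(q[q[:,2]>-.06][:,1],[1,99]),'x',np.percentile(q[q[:,2]>-.06][:,0],[1,50,99]))
v,u=np.where(m&(L[...,2]>-.06)); print('tip row',v.min(),'cols',u.min(),u.max())
# ray of tip row vs finger front-face plane (tool x=const)
T=np.linalg.inv(f['view']); d=T[:3,:3]@np.array([(256-f['cx'])/f['f'],(v.min()-.5-f['cy'])/f['f'],1]); 
o=r.inv().apply(T[:3,3]-t); dd=r.inv().apply(d); k=(np.median(q[q[:,2]>-.06][:,0])-o[0])/dd[0]; print('ray tip',o+k*dd)
f=grab('scene');P=cloud(f);L=r.inv().apply((P-t).reshape(-1,3)).reshape(P.shape)
m=(abs(L[...,0])<.03)&(abs(L[...,1])<.03)&(L[...,2]<-.022)&(L[...,2]>-.08)
q=L[m]; print('scene',len(q),np.sort(q[:,2])[-20::4],'y',np.percentile(q[q[:,2]>-.06][:,1],[1,99]),'x',np.percentile(q[q[:,2]>-.06][:,0],[1,50,99]))
E
```

```text
[0.43759475 0.26471078 0.00098296]
wrist 3419 tip z tool [-0.03838471 -0.0381297  -0.03772565 -0.03763859 -0.03728308] y [-0.01505306  0.01144295] x [0.00625391 0.01045364 0.01150667]
tip row 225 cols 222 287
ray tip [ 0.01045364 -0.0011036  -0.03588033]
scene 83 [-0.04393287 -0.04319518 -0.04121335 -0.03863141 -0.03511436] y [-0.01575655 -0.00554042] x [-0.00927133  0.00191484  0.01176577]
```

Call:
move_arm(plan=[[[0, 0, 0, 0, 0, 0, 0.25], [0, 0, 0, 0, 0, 0, 0.25], [0, 0, 0, 0, 0, 0, 0.25], [0, 0, 0, 0, 0, 0, 0.25], [0, 0, 0.15, 0, 0, 0, 0.25], [0, 0, 0.1, 0, 0, 0, 0.25], [0, 0, 0.06, 0, 0, 0, 0.25], [0, 0, 0, 0, 0, 0, 1], [0, 0, 0, 0, 0, 0, 1], [0, 0, 0, 0, 0, 0, 1]]])

```text
time: 5.65
tool_pos: [0.4393, 0.2655, -0.0346]
tool_rot: [-0.0, 0.945, 0.326, 0.001]
contact_force: [-0.0, 0.5, 6.8]
gripper_width: 0.44
grasp_force: 63.1
```

```bash
python3 - <<'E'
from h import *
t,r,s=tool(); print(t,s['contact_force'],s['gripper_width'],s['grasp_force'])
E
```

```text
[ 0.43925856  0.26547047 -0.03455518] [-0.0127346   0.47228106  6.80840288] 0.44009868040740147 63.10001649049809
```

Call:
move_arm(plan=[[[0, 0, -0.05, 0, 0, 0, 1], [0, 0, -0.25, 0, 0, 0, 1], [0, 0, -0.4, 0, 0, 0, 1], [0, 0, -0.4, 0, 0, 0, 1], [0, 0, -0.3, 0, 0, 0, 1], [0, 0, -0.1, 0, 0, 0, 1], [0, 0, -0.05, 0, 0, 0, 1], [0, 0, 0, 0, 0, 0, 1], [0, 0, 0, 0, 0, 0, 1], [0, 0, 0, 0, 0, 0, 1]]])

```text
time: 6.9
tool_pos: [0.437, 0.2644, 0.1485]
tool_rot: [0.0, 0.945, 0.326, -0.001]
contact_force: [-0.4, 0.3, -0.4]
gripper_width: 0.439
grasp_force: 60.4
```

```bash
cat >> h.py <<'E'
def held(f,show=None):
    t,r,s=tool(); P=cloud(f);L=r.inv().apply((P-t).reshape(-1,3)).reshape(P.shape);hsv=cv2.cvtColor(f['pixels'],cv2.COLOR_BGR2HSV)
    m=(cv2.inRange(hsv,(15,110,60),(34,255,255))>0)&(abs(L[...,0])<.04)&(abs(L[...,1])<.04)&(abs(L[...,2]+.04)<.03)
    q=L[m]; print('tcp',t.round(4),'w',round(s['gripper_width'],3),'F',round(s['grasp_force'],1),s['contact_force'].round(1))
    print('held n',len(q))
    if len(q)>20:
        print('lo',np.percentile(q,1,0).round(4),'hi',np.percentile(q,99,0).round(4))
        top=q[q[:,2]<np.percentile(q[:,2],60)]
        (x,y),R=cv2.minEnclosingCircle((top[:,:2]*1000).astype(np.float32)); print('circle',x,y,R)
        w=np.linalg.svd(top-top.mean(0))[2][2]; print('normal',w.round(3))
    if show: cv2.imwrite(show,f['pixels'])
E
python3 - <<'E'
from h import *
f=grab('wrist'); held(f,'pics/w3.png'); 
E
```

```text
tcp [0.4371 0.2645 0.1488] w 0.441 F 60.4 [ 0.1  0.2 -0.1]
held n 4450
lo [-0.0204 -0.0201 -0.0508] hi [ 0.0171  0.0169 -0.0355]
circle -2.139326333999634 -1.7255626916885376 20.042203903198242
normal [-0.    -0.001 -1.   ]
```

View pics/w3.png

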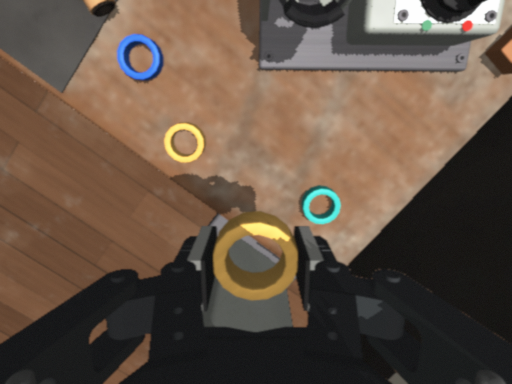

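The ring is held flat and centred at about (255,257), with the second brass ring still at (184,142).

```bash
cat >> h.py <<'E'
ps=np.radians(38);xm=np.array([np.cos(ps)*.866,np.sin(ps)*.866,.5]);ym=np.array([-np.sin(ps),np.cos(ps),0]);zm=np.cross(xm,ym)
RT=Ro.from_matrix(np.stack([xm,-ym,-zm],1))
def goto(mouth,h,off=(-.0021,-.0017,-.043),d=0):
    "TCP so that the ring centre sits at height h over the mouth; shift given in tube-aligned tool axes"
    t,r,s=tool(); p=np.array(mouth)+h*zm-RT.apply(off)
    print('tcp',t.round(4),'target',p.round(4),'shift in RT axes',np.round(RT.inv().apply(p-t)/.12,3),'turn',np.round((r.inv()*RT).as_rotvec()/.15,3))
def rim(f,c=(.570,.3217,.1095),show=None):
    P=cloud(f);hsv=cv2.cvtColor(f['pixels'],cv2.COLOR_BGR2HSV);c=np.array(c)
    for it in range(4):
        d=P-c; L=np.stack([d@xm,d@ym,d@zm],-1); m=(np.hypot(L[...,0],L[...,1])<.032)&(abs(L[...,2])<.002)&(hsv[...,2]<110)
        q=L[m]
        if len(q)<30: print('few',len(q)); break
        (a,b),r=cv2.minEnclosingCircle((q[:,:2]*1000).astype(np.float32)); c=c+xm*a/1000+ym*b/1000+zm*np.median(q[:,2])
        # inner/outer by circle fit on notch-free rim: least squares of outer edge at +-x
    print('rim',c.round(4),'r',round(r,1),len(q))
    if show: cv2.imwrite(show,f['pixels'])
E
python3 - <<'E'
from h import *
f=grab('wrist'); rim(f); goto((.570,.3217,.1095),.045)
E
```

```text
rim [0.5559 0.3114 0.0995] r 19.2 655
tcp [0.4373 0.2646 0.1491] target [0.5717 0.3209 0.1123] shift in RT axes [0.861 0.32  0.851] turn [-3.000e-03  3.498e+00  3.000e-03]
```

Call:
move_arm(plan=[[[0, 0, 0, 0, 0.874, 0, 1], [0, 0, 0, 0, 0.874, 0, 1], [0, 0, 0, 0, 0.874, 0, 1], [0, 0, 0, 0, 0.874, 0, 1], [0.25, 0.09, 0.23, 0, 0, 0, 1], [0.25, 0.09, 0.23, 0, 0, 0, 1], [0.24, 0.09, 0.23, 0, 0, 0, 1], [0.12, 0.05, 0.16, 0, 0, 0, 1], [0, 0, 0, 0, 0, 0, 1], [0, 0, 0, 0, 0, 0, 1]]])

```text
time: 8.25
tool_pos: [0.5711, 0.3208, 0.1129]
tool_rot: [-0.084, 0.913, 0.315, 0.245]
contact_force: [-1.7, 0.6, -1.7]
gripper_width: 0.439
grasp_force: 60.5
```

```bash
python3 - <<'E'
from h import *
grab('wrist')
f=grab('wrist'); held(f,'pics/w4.png'); rim(f); np.savez('w4.npz',**f)
g=grab('top'); rim(g); h=grab('scene'); rim(h); goto((.570,.3217,.1095),.0)
E
```

```text
tcp [0.5713 0.3208 0.1136] w 0.444 F 60.6 [ 0.6 -0.4 -1.1]
held n 4497
lo [-0.0207 -0.0203 -0.0511] hi [ 0.0168  0.0168 -0.0358]
circle -2.5057549476623535 -1.6537251472473145 20.154739379882812
normal [ 0.002 -0.    -1.   ]
rim [0.5693 0.3212 0.1092] r 28.2 1216
rim [0.5717 0.3197 0.1097] r 27.7 57
rim [0.5711 0.3222 0.109 ] r 28.8 90
tcp [0.5715 0.3209 0.1138] target [0.5894 0.3347 0.0733] shift in RT axes [-0.005  0.001  0.387] turn [-0.    -0.011  0.005]
```

View pics/w4.png

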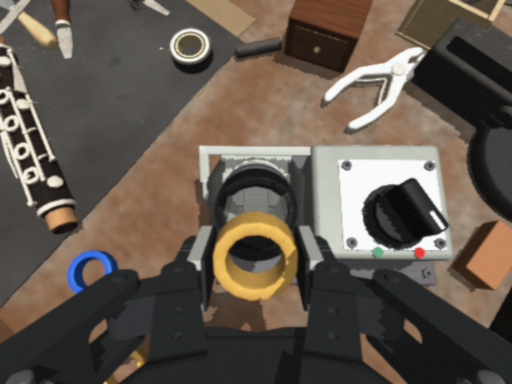

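The ring hangs right over the collar, which shows at (258,195), and the wrist-camera rim measurement agrees within 1 mm. Inserting now.

Call:
move_arm(plan=[[[-0.008, 0, 0.12, 0, 0, 0, 1], [0, 0, 0.1, 0, 0, 0, 1], [0, 0, 0.07, 0, 0, 0, 1], [0, 0, 0.05, 0, 0, 0, 1], [0, 0, 0.05, 0, 0, 0, 1], [0, 0, 0.04, 0, 0, 0, 1], [0, 0, 0.03, 0, 0, 0, 1], [0, 0, 0.03, 0, 0, 0, 1], [0, 0, 0, 0, 0, 0, 1], [0, 0, 0, 0, 0, 0, 1]]])

```text
time: 9.7
tool_pos: [0.5934, 0.3377, 0.066]
tool_rot: [-0.084, 0.913, 0.317, 0.244]
contact_force: [-35.3, -23.6, 35.7]
gripper_width: 0.442
grasp_force: 93.5
```

```bash
python3 - <<'E'
from h import *
f=grab('wrist'); held(f,'pics/w5.png'); goto((.5695,.3214,.1095),-.012)
E
```

```text
tcp [0.5934 0.3377 0.0659] w 0.44 F 93.4 [-36.3 -23.   36.1]
held n 3982
lo [-0.0227 -0.0205 -0.0514] hi [ 0.0164  0.017  -0.0357]
circle -2.1069648265838623 -1.5684340000152588 20.282062530517578
normal [0.    0.002 1.   ]
tcp [0.5934 0.3377 0.0659] target [0.5937 0.3381 0.0629] shift in RT axes [-0.01  -0.002  0.024] turn [-0.007  0.016  0.031]
```

View pics/w5.png

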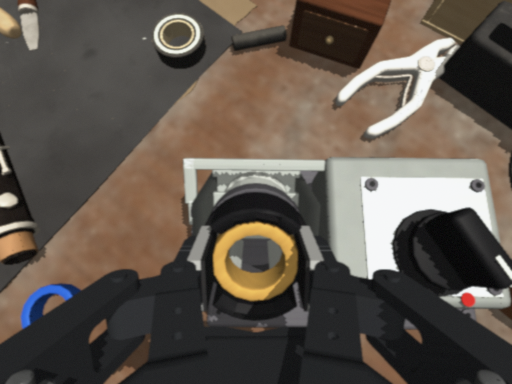

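The ring is at the collar at about (255,262), with the pads at the notches; the insertion stalled about 3 mm short under 55 N. I'll check its position relative to the rim by numbers.

```bash
python3 - <<'E'
from h import *
f=grab('wrist'); P=cloud(f);hsv=cv2.cvtColor(f['pixels'],cv2.COLOR_BGR2HSV);c=np.array([.5695,.3214,.1095])
d=P-c; L=np.stack([d@xm,d@ym,d@zm],-1)*1000
br=(cv2.inRange(hsv,(15,110,60),(34,255,255))>0)&(np.hypot(L[...,0],L[...,1])<35)
q=L[br]; q=q[abs(q[:,2])<15]; zt=np.percentile(q[:,2],90); tp=q[q[:,2]>zt-2]; print('ring top z',zt,cv2.minEnclosingCircle(tp[:,:2].astype(np.float32)))
dark=(hsv[...,2]<110)&~br
for a in range(0,360,20):
    e=np.array([np.cos(np.radians(a)),np.sin(np.radians(a))]); l=L[...,:2]@e; w=abs(L[...,:2]@[-e[1],e[0]])
    m=(w<2)&(l>15)&(l<34)&(L[...,2]>-30)&(L[...,2]<25)&dark
    o=np.argsort(l[m]); z=L[...,2][m][o]; ll=l[m][o]
    print(a,[(round(float(np.median(z[(ll>=b)&(ll<b+2)])),1) if ((ll>=b)&(ll<b+2)).any() else '-') for b in range(16,34,2)])
    
E
```

```text
ring top z -1.4539399664216535 ((1.2876365184783936, -0.030318930745124817), 20.374237060546875)
0 ['-', '-', -1.8, -0.5, 0.5, -7.9, '-', '-', '-']
20 ['-', '-', -1.8, -0.1, 0.2, -8.3, '-', '-', '-']
40 ['-', '-', -1.7, -0.6, 0.4, -7.2, '-', '-', '-']
60 ['-', '-', 9.4, 19.1, -7.4, -17.8, 21.8, 21.5, -28.8]
80 ['-', 13.9, 20.0, '-', '-', '-', -29.5, -29.4, -29.2]
100 ['-', 13.9, 19.7, '-', '-', '-', '-', '-', '-']
120 ['-', '-', '-', '-', '-', '-', '-', '-', '-']
140 ['-', '-', -3.8, -1.9, -0.4, -0.6, -4.7, '-', '-']
160 ['-', -3.1, -3.2, -1.3, 0.1, 0.1, -1.0, '-', '-']
180 ['-', '-', -3.2, -1.6, -0.0, 0.3, -0.5, '-', '-']
200 ['-', '-', -3.3, -1.4, 0.0, 0.0, -0.5, '-', '-']
220 ['-', '-', -3.3, -1.9, -1.1, -2.1, -6.7, '-', '-']
240 ['-', '-', '-', '-', '-', '-', '-', '-', '-']
260 ['-', 12.9, 19.4, '-', '-', '-', '-', '-', '-']
280 ['-', 12.9, 19.7, '-', '-', '-', '-', -29.4, -29.4]
300 ['-', '-', 7.1, 18.5, 11.2, -17.3, 23.1, 21.9, -28.9]
320 ['-', '-', -1.7, -0.2, 0.2, -7.4, '-', '-', '-']
340 ['-', '-', -1.3, -0.2, 0.3, -8.3, '-', '-', '-']
```

The ring's top face is 1.5 mm below the rim, so it's fully in the bore. The axial load fits the fingertips bottoming in the 18 mm notches, because the tips sit level with the ring's underside. I'll back off a little, release and withdraw.

Call:
move_arm(plan=[[[-0.012, 0, -0.03, 0, 0, 0, 1], [0, 0, -0.02, 0, 0, 0, 1], [0, 0, 0, 0, 0, 0, 1], [0, 0, 0, 0, 0, 0, 0.25], [0, 0, 0, 0, 0, 0, 0.25], [0, 0, 0, 0, 0, 0, 0.25], [0, 0, 0, 0, 0, 0, 0.25], [0, 0, -0.2, 0, 0, 0, 0.25], [0, 0, -0.3, 0, 0, 0, 0.25], [0, 0, -0.3, 0, 0, 0, 0.25]]])

```text
time: 11.05
tool_pos: [0.5526, 0.306, 0.1499]
tool_rot: [-0.084, 0.913, 0.315, 0.245]
contact_force: [0.8, -0.1, -0.0]
gripper_width: 0.749
grasp_force: 0.0
```

```bash
cat >> h.py <<'E'
def inbore(f):
    P=cloud(f);hsv=cv2.cvtColor(f['pixels'],cv2.COLOR_BGR2HSV);c=np.array([.5685,.3207,.1095])
    d=P-c; L=np.stack([d@xm,d@ym,d@zm],-1)*1000
    br=(cv2.inRange(hsv,(12,70,30),(36,255,255))>0)&(np.hypot(L[...,0],L[...,1])<23)&(L[...,2]<0)&(L[...,2]>-90)
    q=L[br]; print('in bore n',len(q),np.percentile(q,[5,25,50,75,95],axis=0).round(1).tolist() if len(q) else '')
    if len(q)>30:
        i=abs(q[:,2]-np.median(q[:,2]))<4; w=np.linalg.svd(q[i]-q[i].mean(0))[2][2]; print('n',w.round(2))
E
python3 - <<'E'
from h import *
grab('wrist');f=grab('wrist'); held(f); rim(f); inbore(f); inbore(grab('top')); inbore(grab('scene')); np.savez('w6.npz',**f)
brass(f)
t,r,s=tool(); print(t,r.as_matrix().round(3))
E
```

```text
tcp [0.5551 0.3067 0.1548] w 0.752 F 0.0 [0.5 0.2 0.5]
held n 0
rim [0.5694 0.3213 0.1092] r 28.2 849
in bore n 561 [[-17.2, -17.9, -65.2], [-13.4, -12.3, -56.0], [-9.6, -0.2, -54.8], [-2.4, 11.8, -54.1], [16.4, 16.7, -3.5]]
n [-0.01  0.    1.  ]
in bore n 75 [[-18.0, -19.0, -62.9], [-14.5, -14.8, -57.0], [-12.1, -8.8, -55.5], [-6.6, 0.2, -53.5], [0.4, 8.2, -52.4]]
n [-0.05 -0.01  1.  ]
in bore n 0 
[0.55351213 0.30638705 0.150027  ] [[ 0.681  0.616  0.396]
 [ 0.533 -0.788  0.309]
 [ 0.502  0.001 -0.865]]
```

The first ring lies flat on the gate, top at -54.5 mm (expected -54). Going for ring A next.

Call:
move_arm(plan=[[[0, 0, 0, 0, -0.873, 0, 0.25], [0, 0, 0, 0, -0.873, 0, 0.25], [0, 0, 0, 0, -0.873, 0, 0.25], [0, 0, 0, 0, -0.873, 0, 0.25], [-0.22, -0.27, 0, 0, 0, 0, 0.25], [-0.22, -0.27, 0.15, 0, 0, 0, 0.25], [-0.2, -0.25, 0.25, 0, 0, 0, 0.25], [-0.095, -0.125, 0.25, 0, 0, 0, 0.25], [0, 0, 0.2, 0, 0, 0, 0.25], [0, 0, 0, 0, 0, 0, 0.25]]])

```text
time: 12.5
tool_pos: [0.4132, 0.3372, 0.0431]
tool_rot: [0.001, 0.945, 0.326, -0.004]
contact_force: [-0.6, 0.3, -0.1]
gripper_width: 0.752
grasp_force: 0.0
```

```bash
python3 - <<'E'
from h import *
grab('wrist');f=grab('wrist'); brass(f); t,r,s=tool(); print(t)
need((.4164,.3386,-.0335),Ro.from_matrix(np.array([[.788,.616,0],[.616,-.788,0],[0,0,-1.]])))
E
```

```text
brass [255.2 200.8] [0.4149 0.3399 0.016 ] [413.8 339.   20. ]
[0.41604474 0.33848609 0.04671822]
shift [0.003 0.001 0.668] turn [-0.001  0.005  0.002]
```

Call:
move_arm(plan=[[[0, 0, 0.2, 0, 0, 0, 0.25], [0, 0, 0.2, 0, 0, 0, 0.25], [0, 0, 0.14, 0, 0, 0, 0.25], [0, 0, 0.09, 0, 0, 0, 0.25], [0, 0, 0.04, 0, 0, 0, 0.25], [0, 0, 0, 0, 0, 0, 0.25], [0, 0, 0, 0, 0, 0, 1], [0, 0, 0, 0, 0, 0, 1], [0, 0, 0, 0, 0, 0, 1], [0, 0, 0, 0, 0, 0, 1]]])

```text
time: 13.85
tool_pos: [0.417, 0.3392, -0.032]
tool_rot: [-0.0, 0.945, 0.326, 0.001]
contact_force: [-0.9, 0.0, 5.8]
gripper_width: 0.441
grasp_force: 60.7
```

Call:
move_arm(plan=[[[0, 0, -0.05, 0, 0, 0, 1], [0, 0, -0.3, 0, 0, 0, 1], [0, 0, -0.4, 0, 0, 0, 1], [0, 0, -0.4, 0, 0, 0, 1], [0, 0, -0.3, 0, 0, 0, 1], [0, 0, -0.08, 0, 0, 0, 1], [0, 0, 0, 0, 0.874, 0, 1], [0, 0, 0, 0, 0.874, 0, 1], [0, 0, 0, 0, 0.874, 0, 1], [0, 0, 0, 0, 0.874, 0, 1]]])

```text
time: 15.1
tool_pos: [0.415, 0.3379, 0.148]
tool_rot: [-0.085, 0.913, 0.315, 0.246]
contact_force: [-1.3, -1.5, -0.3]
gripper_width: 0.44
grasp_force: 60.4
```

```bash
python3 - <<'E'
from h import *
grab('wrist');grab('wrist');f=grab('wrist'); held(f); goto((.5685,.3207,.1095),.045)
E
```

```text
tcp [0.4135 0.337  0.1463] w 0.443 F 60.4 [ 0.6  0.2 -0.8]
held n 4368
lo [-0.0235 -0.0206 -0.0475] hi [ 0.0141  0.0165 -0.0319]
circle -5.405672073364258 -2.011073589324951 19.8861083984375
normal [ 0.002 -0.001 -1.   ]
tcp [0.4135 0.337  0.1463] target [0.5702 0.3199 0.1123] shift in RT axes [0.673 0.916 0.716] turn [-0.006  0.037 -0.002]
```

```bash
python3 - <<'E'
from h import *
f=grab('wrist'); held(f); goto((.5685,.3207,.1095),.045,(-.0054,-.002,-.0397))
E
```

```text
tcp [0.4152 0.3379 0.1487] w 0.438 F 60.4 [ 0.1 -0.7 -0.7]
held n 4366
lo [-0.0232 -0.0205 -0.0477] hi [ 0.0144  0.0166 -0.0321]
circle -5.078380107879639 -2.0159547328948975 19.982290267944336
normal [-0.001  0.    -1.   ]
tcp [0.4152 0.3379 0.1487] target [0.5713 0.3204 0.1168] shift in RT axes [0.677 0.916 0.698] turn [-0.003  0.017  0.   ]
```

The ring sits 5 mm off the pad centre along tool x, too much for the notches. I'll set it down and regrasp it centred.

Call:
move_arm(plan=[[[0, 0, 0, 0, -0.89, 0, 1], [0, 0, 0, 0, -0.88, 0, 1], [0, 0, 0, 0, -0.87, 0, 1], [0, 0, 0, 0, -0.87, 0, 1], [0, 0, 0.4, 0, 0, 0, 1], [0, 0, 0.4, 0, 0, 0, 1], [0, 0, 0.35, 0, 0, 0, 1], [0, 0, 0.2, 0, 0, 0, 1], [0, 0, 0.1, 0, 0, 0, 1], [0, 0, 0, 0, 0, 0, 1]]])

```text
time: 16.55
tool_pos: [0.4163, 0.3387, -0.0239]
tool_rot: [0.0, 0.945, 0.326, -0.001]
contact_force: [0.7, 0.6, 0.4]
gripper_width: 0.436
grasp_force: 60.4
```

```bash
python3 - <<'E'
from h import *
f=grab('wrist'); held(f); t,r,s=tool(); need((t[0],t[1],-.0315),Ro.from_matrix(np.array([[.788,.616,0],[.616,-.788,0],[0,0,-1.]])))
E
```

```text
tcp [ 0.4169  0.339  -0.0229] w 0.438 F 60.4 [ 0.  -0.2  0.2]
held n 4600
lo [-0.0324 -0.0201 -0.0475] hi [ 0.0167  0.0168 -0.0218]
circle -2.3993396759033203 -1.7190577983856201 19.990699768066406
normal [ 0.002 -0.002 -1.   ]
shift [ 0.    -0.     0.072] turn [0.001 0.005 0.002]
```

Call:
move_arm(plan=[[[0, 0, 0.04, 0, 0, 0, 1], [0, 0, 0.025, 0, 0, 0, 1], [0, 0, 0, 0, 0, 0, 1], [0, 0, 0, 0, 0, 0, 0.25], [0, 0, 0, 0, 0, 0, 0.25], [0, 0, 0, 0, 0, 0, 0.25], [0, 0, 0, 0, 0, 0, 0.25], [0, 0, 0, 0, 0, 0, 0.25], [0, 0, 0, 0, 0, 0, 0.25], [0, 0, 0, 0, 0, 0, 0.25]]])

```text
time: 17.85
tool_pos: [0.4158, 0.3383, -0.0313]
tool_rot: [0.0, 0.945, 0.326, -0.001]
contact_force: [0.2, 0.3, -0.1]
gripper_width: 0.749
grasp_force: 0.0
```

```bash
python3 - <<'E'
from h import *
f=grab('wrist'); t,r,s=tool(); print(t,s['contact_force'],s['gripper_width'])
P=cloud(f);L=r.inv().apply((P-t).reshape(-1,3)).reshape(P.shape)*1000;hsv=cv2.cvtColor(f['pixels'],cv2.COLOR_BGR2HSV)
m=(cv2.inRange(hsv,(15,110,60),(34,255,255))>0)&(abs(L[...,0])<40)&(abs(L[...,1])<30)&(P[...,2]>.0135)&(P[...,2]<.02)
print('ring tool',cv2.minEnclosingCircle(L[m][:,:2].astype(np.float32)),P[m].mean(0))
b=(np.abs(L[...,1])>25)&(abs(L[...,1])<50)&(abs(L[...,0])<25)&(P[...,2]>.004)&(P[...,2]<.05)&(hsv[...,1]<100)
q=L[b]; print('pads',len(q)); 
for sgn in(-1,1):
    k=q[q[:,1]*sgn>0]; print(sgn,len(k),np.percentile(k,[1,50,99],axis=0).round(1).tolist())
E
```

```text
[ 0.41581055  0.33833767 -0.03130681] [-0.14076518  0.89824938  0.667322  ] 0.750072454009517
ring tool ((-2.1630725860595703, -1.66798734664917), 20.012054443359375) [0.41388165 0.33902989 0.01516591]
pads 4466
-1 2199 [[-9.9, -46.7, -80.2], [7.0, -34.2, -63.4], [11.9, -33.5, -40.5]]
1 2267 [[-10.6, 30.0, -80.9], [7.0, 30.7, -63.4], [11.9, 43.7, -40.6]]
```

Call:
move_arm(plan=[[[-0.02, 0, 0, 0, 0, 0, 0.25], [0, 0, 0.005, 0, 0, 0, 0.25], [0, 0, 0, 0, 0, 0, 1], [0, 0, 0, 0, 0, 0, 1], [0, 0, 0, 0, 0, 0, 1], [0, 0, 0, 0, 0, 0, 1], [0, 0, -0.1, 0, 0, 0, 1], [0, 0, -0.3, 0, 0, 0, 1], [0, 0, -0.4, 0, 0, 0, 1], [0, 0, -0.4, 0, 0, 0, 1]]])

```text
time: 19.15
tool_pos: [0.4136, 0.3367, 0.1137]
tool_rot: [0.0, 0.945, 0.326, -0.001]
contact_force: [0.3, 0.5, -0.5]
gripper_width: 0.437
grasp_force: 60.3
```

```bash
python3 - <<'E'
from h import *
grab('wrist');f=grab('wrist'); held(f)
E
```

```text
tcp [0.4179 0.3394 0.1198] w 0.435 F 60.3 [ 1.5  0.1 -0.4]
held n 4289
lo [-0.0179 -0.0202 -0.0503] hi [ 0.0196  0.0168 -0.0348]
circle 0.19618041813373566 -1.7320711612701416 19.871196746826172
normal [-0.003 -0.002 -1.   ]
```

Call:
move_arm(plan=[[[0, 0, -0.25, 0, 0, 0, 1], [0, 0, -0.05, 0, 0, 0, 1], [0, 0, 0, 0, 0.4, 0, 1], [0, 0, 0, 0, 0.7, 0, 1], [0, 0, 0, 0, 0.7, 0, 1], [0, 0, 0, 0, 0.7, 0, 1], [0, 0, 0, 0, 0.6, 0, 1], [0, 0, 0, 0, 0.39, 0, 1], [0, 0, 0, 0, 0, 0, 1], [0, 0, 0, 0, 0, 0, 1]]])

```text
time: 20.5
tool_pos: [0.4141, 0.337, 0.1478]
tool_rot: [-0.084, 0.914, 0.315, 0.243]
contact_force: [0.6, 0.4, -0.7]
gripper_width: 0.438
grasp_force: 60.4
```

```bash
python3 - <<'E'
from h import *
f=grab('wrist'); held(f); goto((.5685,.3207,.1095),.045,(-.002,-.0017,-.0397))
E
```

```text
tcp [0.4144 0.3372 0.1482] w 0.442 F 60.4 [-0.3  0.8 -0.7]
held n 4348
lo [-0.0186 -0.0203 -0.0482] hi [ 0.0191  0.0169 -0.0327]
circle -0.29522818326950073 -1.6700501441955566 20.02274513244629
normal [-0.003  0.    -1.   ]
tcp [0.4144 0.3372 0.1482] target [0.5688 0.3188 0.1151] shift in RT axes [0.658 0.913 0.699] turn [-0.002  0.015  0.003]
```

Call:
move_arm(plan=[[[0.13, 0.2, 0.0, 0, 0.015, 0, 1], [0.16, 0.22, 0.15, 0, 0, 0, 1], [0.16, 0.22, 0.2, 0, 0, 0, 1], [0.12, 0.16, 0.17, 0, 0, 0, 1], [0.05, 0.08, 0.12, 0, 0, 0, 1], [0.024, 0.033, 0.06, 0, 0, 0, 1], [0, 0, 0, 0, 0, 0, 1], [0, 0, 0, 0, 0, 0, 1], [0, 0, 0, 0, 0, 0, 1], [0, 0, 0, 0, 0, 0, 1]]])

```text
time: 21.8
tool_pos: [0.5673, 0.3181, 0.1146]
tool_rot: [-0.084, 0.913, 0.315, 0.245]
contact_force: [-0.8, -0.7, -0.8]
gripper_width: 0.435
grasp_force: 60.4
```

```bash
python3 - <<'E'
from h import *
f=grab('wrist'); held(f); rim(f); goto((.5688,.3209,.1093),-.010,(-.0005,-.0017,-.0404))
P=cloud(f);hsv=cv2.cvtColor(f['pixels'],cv2.COLOR_BGR2HSV);d=P-np.array([.5695,.3214,.1095]); L=np.stack([d@xm,d@ym,d@zm],-1)*1000
m=(abs(L[...,1])<8)&(abs(L[...,2])<1.2)&(abs(L[...,0])<33)&(hsv[...,2]<110); x=L[m][:,0]; print('flat rim x (expect +-24..28)',[np.percentile(x[x*s>0],[2,98]).round(1).tolist() for s in(-1,1) if (x*s>0).any()])
E
```

```text
tcp [0.5673 0.318  0.1145] w 0.44 F 60.4 [ 0.1  1.4 -0.7]
held n 4274
lo [-0.018  -0.0202 -0.0484] hi [ 0.0196  0.0168 -0.0331]
circle 0.18065932393074036 -1.9023441076278687 19.94426155090332
normal [-0.004  0.001 -1.   ]
rim [0.5691 0.3214 0.1092] r 28.2 1203
tcp [0.5673 0.318  0.1145] target [0.59   0.3353 0.0659] shift in RT axes [0.004 0.003 0.47 ] turn [-0.002 -0.008  0.006]
flat rim x (expect +-24..28) [[-27.5, -21.7], [21.4, 27.3]]
```

Call:
move_arm(plan=[[[0.004, 0.003, 0.12, 0, 0, 0, 1], [0, 0, 0.1, 0, 0, 0, 1], [0, 0, 0.07, 0, 0, 0, 1], [0, 0, 0.05, 0, 0, 0, 1], [0, 0, 0.04, 0, 0, 0, 1], [0, 0, 0.04, 0, 0, 0, 1], [0, 0, 0.03, 0, 0, 0, 1], [0, 0, 0.02, 0, 0, 0, 1], [0, 0, 0, 0, 0, 0, 1], [0, 0, 0, 0, 0, 0, 1]]])

```text
time: 23.1
tool_pos: [0.5904, 0.3352, 0.0657]
tool_rot: [-0.084, 0.913, 0.315, 0.245]
contact_force: [-0.5, -0.1, -1.7]
gripper_width: 0.439
grasp_force: 60.4
```

```bash
python3 - <<'E'
from h import *
f=grab('wrist'); held(f); goto((.5695,.3214,.1095),-.010,(-.0,-.0017,-.0404)); t,r,s=tool(); print('F tube',RT.inv().apply(s['contact_force']))
E
```

```text
tcp [0.5904 0.3352 0.0658] w 0.442 F 60.4 [ 0.  -0.8 -0.7]
held n 3906
lo [-0.0196 -0.0203 -0.0485] hi [ 0.0191  0.0168 -0.0329]
circle 0.8404198288917542 -1.8402183055877686 20.650705337524414
normal [ 0.004 -0.001  1.   ]
tcp [0.5904 0.3352 0.0658] target [0.5904 0.3356 0.0659] shift in RT axes [ 0.002 -0.002  0.   ] turn [-0.001 -0.007  0.003]
F tube [-0.72691808  0.64942036  0.33836277]
```

Inserted with no contact force. Releasing and withdrawing.

Call:
move_arm(plan=[[[0, 0, 0, 0, 0, 0, 0.25], [0, 0, 0, 0, 0, 0, 0.25], [0, 0, 0, 0, 0, 0, 0.25], [0, 0, 0, 0, 0, 0, 0.25], [0, 0, -0.2, 0, 0, 0, 0.25], [0, 0, -0.3, 0, 0, 0, 0.25], [0, 0, -0.3, 0, 0, 0, 0.25], [0, 0, -0.15, 0, 0, 0, 0.25], [0, 0, -0.05, 0, 0, 0, 0.25], [0, 0, 0, 0, 0, 0, 0.25]]])

```text
time: 24.4
tool_pos: [0.543, 0.2982, 0.1693]
tool_rot: [-0.084, 0.913, 0.315, 0.245]
contact_force: [0.3, -0.5, -0.7]
gripper_width: 0.751
grasp_force: 0.0
```

```bash
cat >> h.py <<'E'
def bar(f):
    P=cloud(f); k=np.array([.642,.2445])
    q=P[(np.hypot(P[...,0]-k[0],P[...,1]-k[1])<.03)&(P[...,2]>.100)&(P[...,2]<.118)]
    if len(q)>5:
        zt=np.percentile(q[:,2],90); q=q[q[:,2]>zt-.003]
        r=cv2.minAreaRect((q[:,:2]*1000).astype(np.float32)); print('bar',len(q),zt.round(4),np.round(r[0],1),np.round(r[1],1),round(r[2],1))
E
python3 - <<'E'
from h import *
f=grab('wrist'); held(f); inbore(f); bar(f); g=grab('top');inbore(g);bar(g); bar(grab('scene'))
need((.642,.2445,.2))
E
```

```text
tcp [0.5427 0.2982 0.1684] w 0.753 F 0.0 [-1.4 -0.7 -1.3]
held n 0
in bore n 866 [[-16.6, -17.3, -63.4], [-12.9, -11.0, -43.0], [-7.3, -0.3, -38.9], [3.7, 10.9, -38.1], [18.3, 16.7, -3.2]]
n [ 0.01 -0.   -1.  ]
bar 649 0.1111 [641.1 244.9] [37.5 13. ] 67.2
in bore n 133 [[-17.4, -19.0, -63.0], [-13.3, -14.4, -50.0], [-10.7, -8.0, -40.4], [-4.8, 1.6, -38.6], [4.3, 12.4, -36.6]]
n [ 0.02 -0.01  1.  ]
bar 64 0.1123 [643.  244.7] [34.1 11.2] 69.8
bar 74 0.1116 [643.3 245.8] [37.  14.9] 66.2
shift [ 0.461  0.863 -0.045] turn
```

Both rings are in the bore, with the column top at -38.5 mm (expected -38) and flat. The knob is next: bar angle about 67.5°, centre about (0.6415, 0.2447).

Call:
move_arm(plan=[[[0, 0, 0, 0, -0.873, 0, 0.25], [0, 0, 0, 0, -0.873, 0, 0.25], [0, 0, 0, 0, -0.873, 0, 0.25], [0, 0, 0, 0, -0.873, 0, 0.25], [0, 0, 0, 0, 0, -0.86, 0.25], [0, 0, 0, 0, 0, -0.86, 0.25], [0, 0, 0, 0, 0, -0.86, 0.25], [0, 0, 0, 0, 0, -0.86, 0.25], [-0.05, 0.4, 0.05, 0, 0, 0, 0.25], [-0.05, 0.35, 0.05, 0, 0, 0, 0.25]]])

```text
time: 25.8
tool_pos: [0.6223, 0.2527, 0.156]
tool_rot: [-0.0, 0.831, 0.557, -0.0]
contact_force: [-0.6, -0.3, -0.1]
gripper_width: 0.75
grasp_force: 0.0
```

Call:
move_arm(plan=[[[0, 0.14, 0.1, 0, 0, 0, 0.25], [0, 0.05, 0.1, 0, 0, 0, 0.25], [0, 0, 0.02, 0, 0, 0, 0.25], [0, 0, 0, 0, 0, 0, 0.25], [0, 0, 0, 0, 0, 0, 0.25], [0, 0, 0, 0, 0, 0, 0.25], [0, 0, 0, 0, 0, 0, 0.25], [0, 0, 0, 0, 0, 0, 0.25], [0, 0, 0, 0, 0, 0, 0.25], [0, 0, 0, 0, 0, 0, 0.25]]])

```text
time: 27.05
tool_pos: [0.6427, 0.2441, 0.131]
tool_rot: [-0.0, 0.831, 0.556, 0.0]
contact_force: [0.9, -0.5, -0.4]
gripper_width: 0.747
grasp_force: 0.0
```

```bash
python3 - <<'E'
from h import *
f=grab('wrist'); bar(f); t,r,s=tool(); print(t,r.as_matrix().round(3).tolist(),s['joint_pos'],s['gripper_width'])
th=np.radians(67.5);R=Ro.from_matrix(np.array([[np.cos(th),np.sin(th),0],[np.sin(th),-np.cos(th),0],[0,0,-1.]]))
need((.6427,.244,.052),R)
P=cloud(f);L=r.inv().apply((P-t).reshape(-1,3)).reshape(P.shape)*1000
m=(P[...,2]>.107)&(P[...,2]<.118)&(np.hypot(L[...,0],L[...,1])<35); print('bar tool',cv2.minAreaRect(L[m][:,:2].astype(np.float32)))
E
```

```text
bar 947 0.1111 [641.9 245.1] [36.7 12.7] 67.1
[0.64271501 0.24410357 0.13094044] [[0.381, 0.924, 0.0], [0.924, -0.381, 0.0], [0.0, 0.0, -1.0]] [2.54752371e-01 2.41846091e-01 1.51703549e+00 1.86710998e-04
 1.38233886e+00 6.45799564e-01] 0.7471135056413257
shift [-0.001  0.     0.658] turn [ 0.001 -0.002  0.011]
bar tool ((-0.20403671264648438, -1.088653564453125), (38.570831298828125, 12.800470352172852), 0.48338326811790466)
```

Call:
move_arm(plan=[[[0, 0.004, 0.2, 0, 0, 0, 0.25], [0, 0, 0.2, 0, 0, 0, 0.25], [0, 0, 0.15, 0, 0, 0, 0.25], [0, 0, 0.08, 0, 0, 0, 0.25], [0, 0, 0.028, 0, 0, 0, 0.25], [0, 0, 0, 0, 0, 0, 1], [0, 0, 0, 0, 0, 0, 1], [0, 0, 0, 0, 0, 0, 1], [0, 0, 0, 0, 0, 0, 1], [0, 0, 0, 0, 0, 0, 1]]])

```text
time: 28.35
tool_pos: [0.6435, 0.2442, 0.0527]
tool_rot: [0.0, 0.831, 0.556, 0.001]
contact_force: [0.4, 0.7, 2.3]
gripper_width: 0.139
grasp_force: 62.4
```

```bash
python3 - <<'E'
from h import *
t,r,s=tool(); print(t,s['contact_force'],s['gripper_width'],s['grasp_force'],s['ft_torque'])
E
```

```text
[0.64351011 0.24424475 0.05270953] [0.38130413 0.69490118 2.28387571] 0.13896175689671322 62.39810585975647 [ 0.03911706  0.1342572  -0.0058985 ]
```

Call:
move_arm(plan=[[[0, 0, 0.02, 0, 0, 0, 1], [0, 0, 0.02, 0, 0, 0, 1], [0, 0, 0.015, 0, 0, 0, 1], [0, 0, 0, 0, 0, 0, 1], [0, 0, 0, 0, 0, 0, 1], [0, 0, 0, 0, 0, 0, 1], [0, 0, 0, 0, 0, 0, 1], [0, 0, 0, 0, 0, 0, 1], [0, 0, 0, 0, 0, 0, 1], [0, 0, 0, 0, 0, 0, 1]]])

```text
time: 29.6
tool_pos: [0.6436, 0.2442, 0.0471]
tool_rot: [0.0, 0.831, 0.556, 0.001]
contact_force: [-3.9, 0.2, 10.6]
gripper_width: 0.137
grasp_force: 63.4
```

```bash
python3 - <<'E'
from h import *
t,r,s=tool(); print(t,s['contact_force'],s['gripper_width'],s['grasp_force'],s['ft_torque'])
f=grab('scene'); P=cloud(f)
f=grab('wrist');P=cloud(f);L=r.inv().apply((P-t).reshape(-1,3)).reshape(P.shape)*1000
m=(abs(L[...,1]+1.5)<5)&(L[...,0]>11)&(L[...,0]<18)&(P[...,2]>.09)&(P[...,2]<.12); print('bar top z',len(P[m]),np.percentile(P[m][:,2],[50,90]) if m.any() else '')
E
```

```text
[0.64357398 0.24423226 0.04708096] [-3.87205403  0.24295891 10.58527618] 0.1366373964699854 63.37503433227539 [-0.01900023  0.71966376 -0.0354395 ]
bar top z 451 [0.10396169 0.10485478]
```

Pushed fully in: the bar top sank 6 mm. Turning clockwise 60°.

Call:
move_arm(plan=[[[-0.0015, 0, 0, 0, 0, 0.5, 1], [-0.0015, 0, 0, 0, 0, 0.8, 1], [-0.0015, 0, 0, 0, 0, 0.9, 1], [-0.0015, 0, 0, 0, 0, 0.9, 1], [-0.0015, 0, 0, 0, 0, 0.9, 1], [-0.0015, 0, 0, 0, 0, 0.9, 1], [-0.0015, 0, 0, 0, 0, 0.9, 1], [-0.0015, 0, 0, 0, 0, 0.7, 1], [-0.0015, 0, 0, 0, 0, 0.5, 1], [0, 0, 0, 0, 0, 0.02, 1]]])

```text
time: 30.95
tool_pos: [0.6443, 0.2432, 0.0471]
tool_rot: [-0.0, 0.998, 0.063, 0.003]
contact_force: [2.1, 0.6, 6.2]
gripper_width: 0.143
grasp_force: 62.8
```

```bash
python3 - <<'E'
from h import *
grab('top');t,r,s=tool(); print(t,s['contact_force'],s['gripper_width'],s['ft_torque'],r.as_matrix().round(3)[:,0], np.degrees(np.arctan2(*r.as_matrix()[[1,0],0])))
E
```

```text
[0.64432805 0.24315951 0.04713078] [ 2.66350079 -0.19850759  5.24864917] 0.13859418839892695 [ 0.09607077 -0.39473838  0.13333658] [0.992 0.127 0.006] 7.267841840792221
```

Call:
move_arm(plan=[[[0, 0, -0.025, 0, 0, 0, 1], [0, 0, -0.03, 0, 0, 0, 1], [0, 0, 0, 0, 0, 0, 1], [0, 0, 0, 0, 0, 0, 0.25], [0, 0, 0, 0, 0, 0, 0.25], [0, 0, 0, 0, 0, 0, 0.25], [0, 0, 0, 0, 0, 0, 0.25], [0, 0, -0.2, 0, 0, 0, 0.25], [0, 0, -0.4, 0, 0, 0, 0.25], [0, 0, -0.4, 0, 0, 0, 0.25]]])

```text
time: 32.25
tool_pos: [0.6414, 0.2428, 0.1726]
tool_rot: [0.0, 0.998, 0.063, -0.001]
contact_force: [-0.1, -0.0, 0.3]
gripper_width: 0.751
grasp_force: 0.0
```

Call:
move_arm(plan=[[[-0.2, 0, -0.4, 0, 0, 0, 0.25], [-0.3, 0, -0.3, 0, 0, 0, 0.25], [-0.4, 0, 0, 0, 0, 0, 0.25], [-0.4, 0, 0, 0, 0, 0, 0.25], [-0.2, 0, 0, 0, 0, 0, 0.25], [0, 0, 0, 0, 0, 0, 0.25], [0, 0, 0, 0, 0, 0, 0.25], [0, 0, 0, 0, 0, 0, 0.25], [0, 0, 0, 0, 0, 0, 0.25], [0, 0, 0, 0, 0, 0, 0.25]]])

```text
time: 33.5
tool_pos: [0.4637, 0.2202, 0.2557]
tool_rot: [-0.0, 0.998, 0.063, -0.0]
contact_force: [-0.3, -0.3, 0.4]
gripper_width: 0.749
grasp_force: 0.0
```

```bash
python3 - <<'E'
from h import *
for n in('top','scene','wrist'):
    f=grab(n); print(n); bar(f); inbore(f)
    if n=='top': cv2.imwrite('pics/end.png',cv2.resize(f['pixels'][100:250,180:380],(800,600),interpolation=cv2.INTER_CUBIC))
print(tool()[0],tool()[2]['contact_force'])
E
```

```text
top
bar 73 0.1121 [642.7 243.3] [36.6 11.4] 8.0
in bore n 88 [[-17.2, -18.4, -81.1], [-13.8, -13.7, -67.4], [-12.6, -7.3, -60.2], [-8.1, -1.0, -58.3], [0.6, 9.0, -55.3]]
n [-0.1  -0.06  0.99]
scene
bar 65 0.1118 [641.9 245.7] [36.  12.4] 9.2
in bore n 0 
wrist
in bore n 534 [[-16.8, -15.2, -83.2], [-13.1, -4.7, -65.9], [-9.7, 6.6, -59.2], [-2.3, 12.9, -58.4], [8.5, 16.9, -57.0]]
n [-0.01  0.    1.  ]
[0.46347719 0.22017184 0.25585566] [-0.48112935 -0.19776504  0.50428614]
```

View pics/end.png

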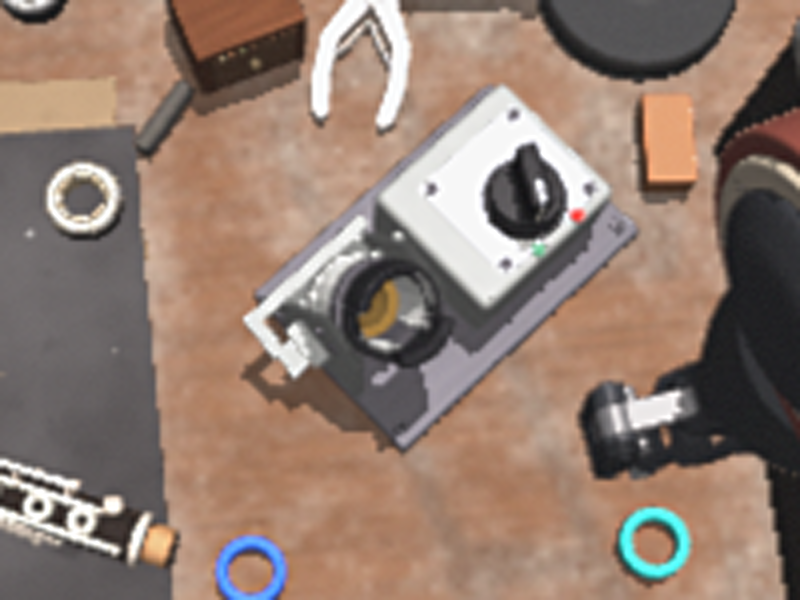

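The knob at (525,195) points to the green mark and has sprung back up. The column in the tube at (378,305) has its top at -58.5 mm (expected -58, resting on the shoe), and the clarinet is untouched.

```bash
python3 -c "
from plant import manip
print(manip.job_done())"
```

```text
the job is handed in; nothing more can be done
None
```

The job is handed in at about 34 s: both rings lie flat as one column on the shoe, the knob is locked up at the green mark, and the clarinet joint was left alone; the first insertion briefly pressed the fingertips into the notches at about 55 N.

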